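# Date-stamp a packed sweet box

## Robot

A 6-joint arm with a two-finger parallel gripper is mounted at the origin on the work surface; the furniture and walls round the work are solid. World frame = base frame: x ahead of the robot, y to its left, z up, the work surface at z = 0. Lengths are in m, angles in rad, forces in N, time in s.
With the tool pointing down it reaches from about 0.35 to 0.975 m from the base axis. Payload 4.9 kg.
Tool frame: the origin (TCP) lies at the very end of the fingers, on their centre line; the grasp point (between the pads) lies 19 mm behind it; z points along the fingers, y is the line along which they close (so a half turn about z gives the same grasp; the last joint's range is limited). The gripper opens to 85 mm and grips with 20 to 120 N. Pads are 22 mm wide; open, the fingers measure 114 mm over their backs; the gripper's body (76 mm by 85 mm) begins 54 mm behind the grasp point. The pads swing forward as they close: fully open they stand 13 mm farther back than shut.
Start: joints at [-1.401, 0.053, 1.613, -0, 1.476, -0.119], TCP at [0.178, -0.599, 0.231] pointing down, gripper open.
Joint ranges: [-3.01, 3.01], [-1.01, 2.22], [0.06, 2.58], [-1.02, 4.17], [0.09, 2.62], [-3.14, 3.14]. Speed limits (rad/s): [2.57, 2.57, 3.14, 3.14, 3.14, 3.14].

## Interface

Orientations are given as a rotation vector (axis times angle).
In Python, from station import get_obs, optics, ctrl gives the robot as it stands.
- The arm moves only by the shell command python3 -m pendant 'ROWS' [FORCE]. ROWS is JSON, a list of rows, each a list of 3 entries, a list of its own where there are three numbers: the shift along the tool's x, y, z in mm, then the turn, a rotation vector about the tool's x, y, z in rad, then the opening, from 0 (shut) to 1 (fully open). A call has 1 to 12 rows; each row shifts and turns the commanded pose from where the row before left it, along the tool's axes as they then stand; what a row does not reach is not made up. A row lasts 1/12 s, in which the tool goes at most 41.7 mm and 7.16 degrees, less where a joint would pass 70% of its speed; a pose out of reach is approached as far as the arm can. A call is refused whole if a number of a shift passes 41.7 or a number of a turn 0.125, either way. A call with a gripper value outside its range is refused whole. The fingers move at their own pace and stop on an object; FORCE is the grip in N (left out, the last holds). Time passes only in rows, so rows that do not move let the fingers close. It gives the time, the measured TCP pose, the force, the opening and the grip force at its end, in the units of the state.
- get_obs(): the state, without advancing time (a new reading comes with each control period).
- optics.get_image(name): name is "scene" or "side" or "wrist"; returns the picture (384x512x3 uint8, red, green, blue); there is no depth.
- optics.camera_model(name): a dict with "fx", "fy", "cx", "cy" (pixels), "cam_to_world" (4x4, takes a point from camera to world coordinates). Camera axes: x right, y up, looking along -z (the intrinsics and any distortion apply to the point x, -y, -z); pixel columns grow to the right and rows downward; lengths in m; the calibration is good to about 2 mm. A picture is of the moment at which its call begins: read the wrist's pose just before it. camera_model takes no time and is no camera call; for the wrist camera it gives the pose at the moment of the call.
- ctrl.finish_job(): hands the job in; it is judged then, once.
The state is a dict: "t": time; "q": joint angles; "dq": joint speeds; "effort": joint torques, N m; "tool_pos": TCP position; "tool_rot": TCP orientation; "contact_force": force on the tool from outside, world axes, zero at the start; "wrist_torque": the same for the moment, N m; "opening": finger opening in m; "grip_force": force on a finger pad.
Only numpy, scipy, OpenCV 4.12 (cv2) and the standard library are available. Lean on these libraries where they do the work, as an engineer would, in place of code of your own. Each camera call takes 0.05 s, during which the arm holds its last target. There are 200 camera calls.

## Task

Date the packed box: pick up the self-inking date stamp, stand its foot flat, squarely and wholly inside the empty white date panel framed on the label of the closed sweet box, the right way round (the side of the stamp with the ink-cassette tab towards the label's ruled lines), and push the handle down until it is fully home. Be gentle, for more than about 25 N dents the carton; do not press the stamp anywhere but in that panel, and leave the box and the other things on the bench where they are. Keep the stamp held down while the ink takes: the program finishes while the robot is still holding the handle fully home.

Things in the scene. Friction and masses are not known exactly. Their poses are not given: they have to be found in the camera images.
- date_stamp: Self-inking date stamp, black plastic, about 175 g, standing upright on its foot. Pose of the foot: an open frame 44 mm (x) by 64 mm (y), 7 mm high, white sighting mark in the middle of each side. Origin: centre of the foot's underside; z up, y along the foot's long side, x towards the back (the side with the grey cassette tab). The handle block above slides down over the foot.
- stamp_handle (a joint): How far the stamp's handle is pushed down on its foot, m: 0 = up (as the spring keeps it), 0.016 = fully home at a hard stop. The return spring needs 3 N to start and 9 N at 0.016, rising evenly; past the stop the push goes straight into the box.
- stamp_grip (a point): Middle of the stamp's handle, on the stamp's axis, 72 mm above the foot's underside while up; moves down with the handle, same axes as the stamp. The handle is a rounded block 34 mm (x) by 62 mm (y), 20 mm above and 21 mm below this point. Grip it from above across the 34 mm, fingertips not below the block; the parts under it must stay free.
- stamp_back (a point): Outer face of the ribbed grey ink-cassette tab, found at the back of the stamp only: on its +x side, 28.5 mm from the axis, 26.5 mm above the foot's underside. The tab is 24 mm wide and 8 mm high and belongs to the foot.
- sweet_box: Closed carton of sweets, 196 mm (x) by 276 mm (y) by 36 mm high, about 0.65 kg, loose on the worktop; fruit print on its sides, a plain flat lid with one brown paper label (104 by 118 mm, flat). Origin: centre of its underside, z up.
- date_frame (a point): Centre of the empty white date panel framed in dark line on the box's brown label, on the lid, 37.4 mm above the worktop; 54 mm (x) by 74 mm (y) inside the line, 5 mm to spare round the stamp's foot. x points to the label's three ruled lines; z up. Stamp right way round: its x along this x. From the lid's middle it lies 32 mm to -x and 35 mm to +y in the box's axes, parallel to its own.
- tape_roll: Roll of brown packing tape lying flat, 96 mm across, 48 mm high; to be left alone. Origin under its centre.
- colour_jar: Small dark jar with a ribbed lid, 42 mm across, 52 mm high; to be left alone. Origin under its centre.
- marker: Felt marker lying down, 135 mm long, 17 mm thick; to be left alone. Origin under its middle.
- tea_glass: Small waisted tea glass, 62 mm across, 86 mm high; to be left alone. Origin under its centre.
- scissors: Black-handled scissors lying flat, 206 by 84 by 11 mm; to be left alone. Origin under the middle.
- scraper_blue: Blue plastic dough scraper lying flat, 68 by 165 by 9 mm; to be left alone. Origin under the middle.
Mind the look-alikes: they are no part of the job. Of the things that look like the date_stamp, the larger one is meant.

How it is judged:
By the outcome, as a careful person would: the job done as asked, in the order asked, and still so for the second after the job is handed in, while the arm keeps its last pose, push and grip.
It also fails if it takes over 38 s, if anything falls off the work surface, if the arm or the gripper's body presses on something with over 40 N, if the wrist force passes 120 N, or if a joint passes its speed limit or range.

## Working session

There is one attempt and no reset: what is moved stays moved. The work goes in short steps, Python scripts to look and compute and a shell command to move; the robot and the scene stay as the last step left them, time stands still between calls to the robot, and variables do not carry over. Pictures are saved under pics/ and viewed, at most 11 in all, crops included, and the job is handed in when it is done.

```bash
ls; mkdir -p pics
python3 - <<'E'
from station import get_obs, optics
import cv2, numpy as np
o=get_obs(); print(o)
a=[optics.get_image(n) for n in("scene","side")]
for n,i in zip(("scene","side"),a): cv2.imwrite(f"pics/{n}0.png",i[:,:,::-1])
for n in("scene","side","wrist"): print(optics.camera_model(n))
E
```

```text
pics
{'t': 0.0, 'q': array([-1.40100710e+00,  5.33614775e-02,  1.61430824e+00, -4.50500638e-06,
        1.47599620e+00, -1.19011848e-01]), 'dq': array([ 0.00155841, -0.00138187, -0.00067545,  0.00028326,  0.0005528 ,
       -0.00058451]), 'effort': array([ 1.11049146e-04, -3.93686914e+01, -3.70172131e+01, -5.76172351e-05,
        7.33346416e-03, -1.32044084e-05]), 'tool_pos': array([ 0.17788714, -0.59849492,  0.23005165]), 'tool_rot': array([-3.10684503e+00, -4.51775215e-01,  8.96565131e-05]), 'contact_force': array([ 0.52866465,  0.74454048, -0.59327655]), 'wrist_torque': array([-0.01258764, -0.0480033 ,  0.04132953]), 'grip_force': 0.0, 'opening': 0.08547142205925423}
{'fx': 371.8664793656609, 'fy': 371.8664793656609, 'cx': 258.30151026711405, 'cy': 183.9642351692869, 'cam_to_world': array([[ 0.90323986,  0.25026617, -0.34860378,  0.01754541],
       [-0.42888537,  0.55421154, -0.71337712, -1.08450314],
       [ 0.01466608,  0.79386171,  0.60792145,  0.86358533],
       [ 0.        ,  0.        ,  0.        ,  1.        ]])}
{'fx': 499.26929452771054, 'fy': 499.26929452771054, 'cx': 257.6199829163112, 'cy': 201.74309257910483, 'cam_to_world': array([[ 0.97012882,  0.13713426, -0.20011065,  0.12246616],
       [-0.24243576,  0.5775    , -0.77956312, -1.43897545],
       [ 0.00865909,  0.80479062,  0.59349564,  1.02488161],
       [ 0.        ,  0.        ,  0.        ,  1.        ]])}
{'fx': 270.97206579713264, 'fy': 270.97206579713264, 'cx': 256.05108537629076, 'cy': 194.57028238409703, 'cam_to_world': array([[ 2.85064875e-01,  9.06951244e-01,  3.10124908e-01,
         2.57873591e-01],
       [-9.58507738e-01,  2.70057633e-01,  9.12786485e-02,
        -5.75210673e-01],
       [-9.66314697e-04, -3.23277460e-01,  9.46303730e-01,
         3.74058038e-01],
       [ 0.00000000e+00,  0.00000000e+00,  0.00000000e+00,
         1.00000000e+00]])}
```

View pics/scene0.png

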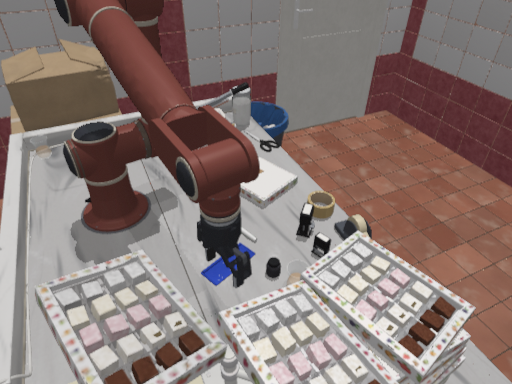

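View pics/side0.png

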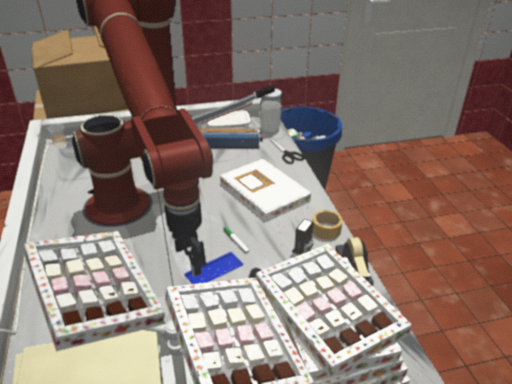

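The scene view shows two black stamps: a larger one at about (306,219) and a smaller one at (322,244). A tape dispenser is at (355,228) and the jar at (273,267). The side view shows the large stamp at (303,233), with the box label at (255,181). I'll check the choice in a close crop and work out rough positions.

```bash
cat > h.py <<'E'
import numpy as np, cv2
from station import get_obs, optics
from scipy.spatial.transform import Rotation as R
def ray(cm,u,v):
    d=np.array([(u-cm['cx'])/cm['fx'],-(v-cm['cy'])/cm['fy'],-1.]); T=cm['cam_to_world']
    return T[:3,3],T[:3,:3]@d
def onz(cm,u,v,z):
    o,d=ray(cm,u,v); return o+d*(z-o[2])/d[2]
def proj(cm,p):
    T=cm['cam_to_world'];c=T[:3,:3].T@(np.asarray(p)-T[:3,3]);return np.array([cm['cx']-cm['fx']*c[0]/c[2],cm['cy']+cm['fy']*c[1]/c[2]])
def tool():
    o=get_obs(); return o['tool_pos'],R.from_rotvec(o['tool_rot']).as_matrix()
E
python3 - <<'E'
from h import *
s=optics.camera_model('scene');d=optics.camera_model('side')
print('stamp',onz(s,306,222,.05),onz(d,302,238,.05)); print('small',onz(s,322,246,.03))
print('label',onz(d,256,181,.037)); print('tape',onz(d,327,222,.04))
a=cv2.imread('pics/scene0.png')[180:280,240:380];b=cv2.imread('pics/side0.png')[150:270,210:350]
f=lambda x,h:cv2.resize(x,(390,h),interpolation=cv2.INTER_CUBIC)
cv2.imwrite('pics/c1.png',np.hstack([f(a,300),f(b,300)]))
T=optics.camera_model('wrist')['cam_to_world'];p,Rm=tool()
print(Rm, Rm.T@(T[:3,3]-p),Rm.T@T[:3,:3])
E
```

```text
stamp [ 0.53709078 -0.37220866  0.05      ] [ 0.53625114 -0.36692271  0.05      ]
small [ 0.53901203 -0.46600905  0.03      ]
label [ 0.47991847 -0.02027533  0.037     ]
tape [ 0.64151877 -0.30044307  0.04      ]
[[ 9.58593054e-01  2.84779335e-01 -2.96716243e-04]
 [ 2.84779389e-01 -9.58591322e-01  1.83762322e-03]
 [ 2.38887502e-04 -1.84603152e-03 -9.99998268e-01]] [ 8.33468621e-02  1.29671456e-04 -1.43853407e-01] [[ 2.97730084e-04  9.46226783e-01  3.23503920e-01]
 [ 9.99999569e-01  2.84901000e-06 -9.28661901e-04]
 [-8.79646429e-04  3.23504057e-01 -9.46226374e-01]]
```

View pics/c1.png

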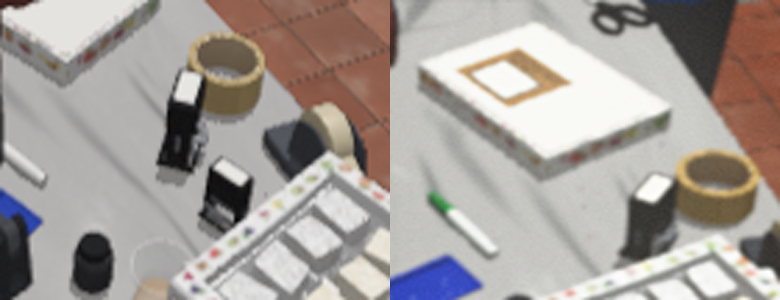

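The crop confirms it: the taller, larger stamp is at scene (306,219), next to the tape roll. The smaller one at (322,244) is the look-alike. I'll move the wrist camera over the larger stamp.

```bash
python3 -m pendant '[[[33,-9,-2],[0,0,0],1],[[33,-9,-2],[0,0,0],1],[[33,-9,-2],[0,0,0],1],[[33,-9,-2],[0,0,0],1],[[33,-9,-2],[0,0,0],1],[[33,-9,-2],[0,0,0],1],[[33,-9,-2],[0,0,0],1],[[33,-9,-2],[0,0,0],1],[[33,-9,-2],[0,0,0],1],[[33,-9,-2],[0,0,0],1],[[33,-9,-2],[0,0,0],1],[[0,0,0],[0,0,0],1]]'
python3 - <<'E'
from h import *
import time
i=optics.get_image('wrist'); m=optics.camera_model('wrist')
cv2.imwrite('pics/w1.png',i[:,:,::-1]); print(tool(), get_obs()['q']); 
import pickle; pickle.dump(m,open('w1.pkl','wb'))
E
```

```text
t: 1.1
tool_pos: [0.5018, -0.3972, 0.2531]
tool_rot: [-3.106, -0.461, -0.003]
contact_force: [0.1, 0.6, 0.1]
opening: 0.0854
grip_force: 0.0
(array([ 0.49970217, -0.39885223,  0.25282471]), array([[ 9.57333162e-01,  2.88986378e-01, -2.99506993e-04],
       [ 2.88986518e-01, -9.57332932e-01,  6.70348858e-04],
       [-9.30062194e-05, -7.28300675e-04, -9.99999730e-01]])) [-7.90059208e-01  7.48751147e-02  1.55390002e+00  2.59451146e-04
  1.51350453e+00  4.87554189e-01]
```

View pics/w1.png

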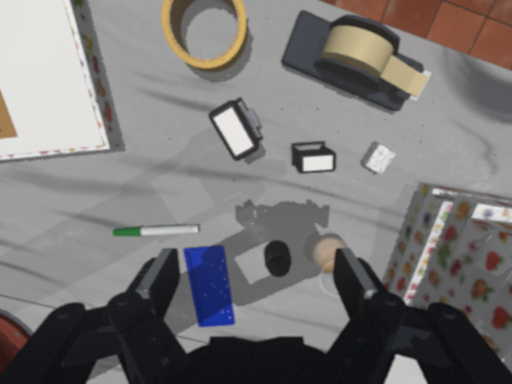

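Wrist view: the large stamp's white top is at about (235,130), with the grey tab on its right at (255,120). The small stamp is at (315,160). Next I'll measure the large one.

Run:
```python
from h import *
import pickle
m=pickle.load(open('w1.pkl','rb')); i=cv2.imread('pics/w1.png')
g=i.min(2); mask=np.zeros_like(g); mask[95:165,200:258]=(g[95:165,200:258]>190)*255
c=max(cv2.findContours(mask,0,1)[0],key=cv2.contourArea); r=cv2.minAreaRect(c); print(r)
P=np.array([onz(m,u,v,.092)[:2] for u,v in cv2.boxPoints(r)]); print(P, P.mean(0))
for k in(0,1): e=P[k+1]-P[k]; print(np.linalg.norm(e),np.degrees(np.arctan2(e[1],e[0])))
C=P.mean(0); t=onz(m,256,119,.0265)[:2]; print('tab dir',t-C,np.degrees(np.arctan2(*(t-C)[::-1])))
p,Rm=tool(); print('tool delta',Rm.T@(np.r_[C,.25]-p), 'toolx ang',np.degrees(np.arctan2(Rm[1,0],Rm[0,0])))
# black block outline
b=(i.max(2)<70).astype(np.uint8)*255; z=np.zeros_like(b); z[92:165,200:262]=b[92:165,200:262]; z|=mask
z=cv2.morphologyEx(z,cv2.MORPH_CLOSE,np.ones((5,5)))
c=max(cv2.findContours(z,0,1)[0],key=cv2.contourArea); print(cv2.minAreaRect(c))
cm=optics.camera_model('side'); 
x=cv2.resize(i[90:170,190:280],None,fx=6,fy=6,interpolation=cv2.INTER_CUBIC); cv2.imwrite('pics/c2.png',x)
```

```text
((233.09999084472656, 131.3000030517578), (43.0400505065918, 20.21765899658203), 60.255123138427734)
[[ 0.55085356 -0.33572985]
 [ 0.56634531 -0.35123046]
 [ 0.53481481 -0.3844691 ]
 [ 0.51824702 -0.36867248]] [ 0.54256518 -0.36002547]
0.021914915209536125 -45.01639543469868
0.04581461681975415 -133.48931134296114
tab dir [ 0.01657194 -0.02111906] -51.87903398407372
tool delta [ 0.05225485 -0.02478126  0.0028379 ] toolx ang 16.79729015862788
((236.36074829101562, 129.24801635742188), (56.153656005859375, 35.63154602050781), 61.073577880859375)
```

View pics/c2.png

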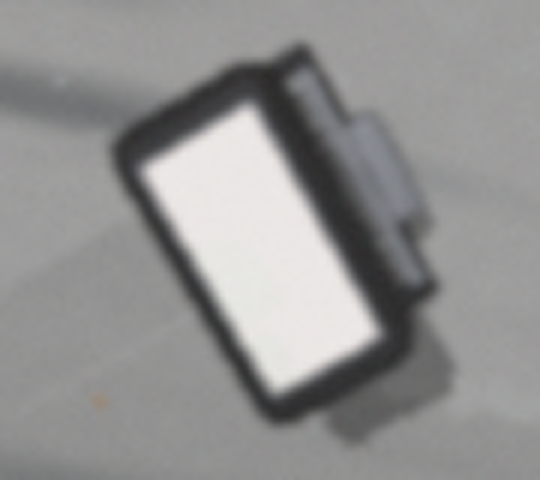

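The crop confirms the tab is on the lower-right side in world, so stamp x is about -44°. Next comes the panel and label pose, from the side and scene pictures.

Run:
```python
from h import *
m=optics.camera_model('side'); i=cv2.imread('pics/side0.png')
h=cv2.cvtColor(i,cv2.COLOR_BGR2HSV)
b=cv2.inRange(h,(8,90,80),(25,255,230)); z=np.zeros_like(b); z[160:200,225:285]=b[160:200,225:285]
cs,hi=cv2.findContours(z,cv2.RETR_CCOMP,1)
cs=sorted(cs,key=cv2.contourArea)[::-1][:2]
for c in cs:
    P=np.array([onz(m,u,v,.0365)[:2] for u,v in c[:,0]],np.float32)*1000
    r=cv2.minAreaRect(P); print(cv2.minAreaRect(c),r,cv2.boxPoints(r))
x=cv2.resize(i[150:220,210:320],None,fx=7,fy=7,interpolation=cv2.INTER_CUBIC); cv2.imwrite('pics/c3.png',x)
```

```text
((254.10354614257812, 180.24851989746094), (19.4615421295166, 31.692310333251953), 67.38013458251953) ((475.2405090332031, -12.264068603515625), (91.53287506103516, 106.41360473632812), 22.429075241088867) [[412.63568   19.45607 ]
 [453.2367   -78.907616]
 [537.84534  -43.984207]
 [497.24432   54.37948 ]]
```

View pics/c3.png

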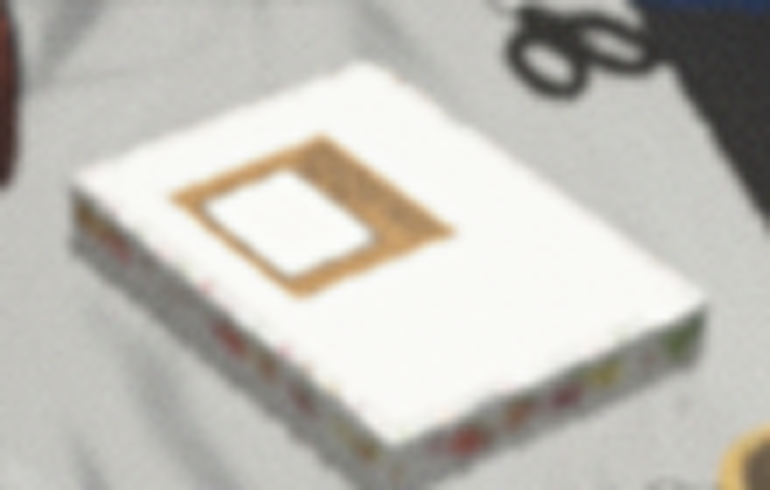

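The label's ruled lines are at its upper right, so the frame's x points at about +22° world. Now I'll go above the stamp and turn, then re-measure.

```bash
python3 -m pendant '[[[26,-12,10],[0,0,0],1],[[26,-13,10],[0,0,0],1],[[0,0,10],[0,0,-0.101],1],[[0,0,10],[0,0,-0.101],1],[[0,0,10],[0,0,-0.101],1],[[0,0,0],[0,0,-0.101],1],[[0,0,0],[0,0,-0.1],1],[[0,0,0],[0,0,0],1],[[0,0,0],[0,0,0],1]]'
cat > stamp.py <<'E'
from h import *
p,Rm=tool(); m=optics.camera_model('wrist'); i=optics.get_image('wrist')[:,:,::-1].copy()
cv2.imwrite('pics/w2.png',i)
u0,v0=proj(m,[.5425,-.360,.092]).astype(int); print(u0,v0)
g=i.min(2); mask=np.zeros_like(g); s=np.s_[v0-50:v0+50,u0-50:u0+50]; mask[s]=(g[s]>190)*255
c=max(cv2.findContours(mask,0,1)[0],key=cv2.contourArea)
P=np.array([onz(m,u,v,.092)[:2]*1000 for u,v in c[:,0]],np.float32); r=cv2.minAreaRect(P); print(r)
C=np.array(r[0])/1000; print('tool delta mm',1000*Rm.T@(np.r_[C,.06]-p),'toolx ang',np.degrees(np.arctan2(Rm[1,0],Rm[0,0])),Rm[2])
E
python3 stamp.py
```

```text
t: 1.9
tool_pos: [0.5396, -0.3627, 0.2029]
tool_rot: [-2.9, -1.207, 0.001]
contact_force: [0.4, -0.3, -0.3]
opening: 0.0852
grip_force: 0.0
255 186
((544.3978271484375, -358.47491455078125), (45.30421447753906, 21.07335662841797), 45.9808235168457)
tool delta mm [  6.40690509   0.56228351 142.86634898] toolx ang 45.21433191185586 [-3.41338850e-04 -7.53736647e-04 -9.99999658e-01]
```

```bash
python3 -m pendant '[[[3,0.3,36],[0,0,-0.013],1],[[3,0.3,36],[0,0,0],1],[[0,0,36],[0,0,0],1],[[0,0,25],[0,0,0],1],[[0,0,10],[0,0,0],1],[[0,0,0],[0,0,0],1],[[0,0,0],[0,0,0],0.3],[[0,0,0],[0,0,0],0],[[0,0,0],[0,0,0],0],[[0,0,0],[0,0,0],0],[[0,0,0],[0,0,0],0],[[0,0,0],[0,0,0],0]]' 60
```

```text
t: 2.95
tool_pos: [0.5461, -0.359, 0.062]
tool_rot: [2.887, 1.231, 0.002]
contact_force: [-0.1, -0.9, 2.7]
opening: 0.0331
grip_force: 63.8
```

```bash
python3 -m pendant '[[[0,0,-20],[0,0,0],0],[[0,0,-35],[0,0,0],0],[[0,0,-40],[0,0,0],0],[[0,0,-40],[0,0,0],0],[[18,-26,0],[0,0,0],0],[[18,-26,0],[0,0,0],0],[[18,-26,0],[0,0,0],0],[[18,-26,0],[0,0,0],0],[[18,-26,0],[0,0,0],0],[[18,-26,0],[0,0,0],0],[[18,-26,0],[0,0,0],0],[[18,-26,0],[0,0,0],0]]' && python3 -m pendant '[[[0,0,0],[0,0,-0.116],0],[[0,0,0],[0,0,-0.116],0],[[0,0,0],[0,0,-0.116],0],[[0,0,0],[0,0,-0.116],0],[[0,0,0],[0,0,-0.116],0],[[0,0,0],[0,0,-0.116],0],[[0,0,0],[0,0,-0.116],0],[[0,0,0],[0,0,-0.116],0],[[0,0,0],[0,0,-0.116],0],[[0,0,0],[0,0,-0.113],0],[[0,0,0],[0,0,0],0],[[0,0,0],[0,0,0],0]]'
python3 - <<'E'
from h import *
import pickle
p,Rm=tool(); m=optics.camera_model('wrist'); i=optics.get_image('wrist')[:,:,::-1].copy()
cv2.imwrite('pics/w3.png',i); pickle.dump((p,Rm,m),open('w3.pkl','wb')); print(p,np.degrees(np.arctan2(Rm[1,0],Rm[0,0])))
E
```

```text
t: 3.95
tool_pos: [0.4938, -0.1086, 0.1947]
tool_rot: [-2.89, -1.231, 0.001]
contact_force: [-0.6, 0.6, -2.1]
opening: 0.0335
grip_force: 63.4
t: 4.95
tool_pos: [0.4944, -0.1101, 0.1948]
tool_rot: [-1.749, -2.608, 0.0]
contact_force: [-0.6, 0.7, -1.3]
opening: 0.0331
grip_force: 63.5
[ 0.49441624 -0.11005861  0.19483833] 112.29785867607933
```

View pics/w3.png

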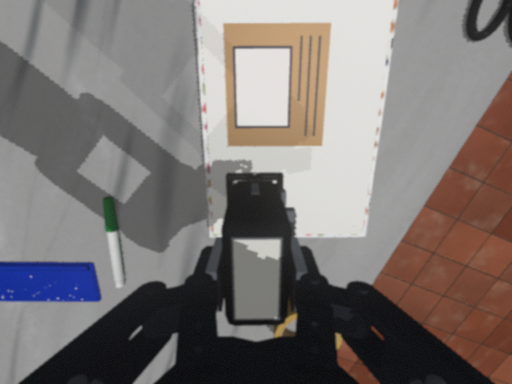

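Wrist view: the panel is at about (263,87), with the ruled lines to its right. The held stamp's foot front is at (255,178), and its tab at (290,215) faces the ruled-line side, so it is the right way round. Next I'll measure the panel and the foot's offset in the tool.

Run:
```python
from h import *
import pickle
p,Rm,m=pickle.load(open('w3.pkl','rb')); i=cv2.imread('pics/w3.png')
def loc(u,v,z): return 1000*Rm.T@(onz(m,u,v,z)-p)
g=i.min(2)
# outer edge of dark line = brown hole; inner = white region
w=np.zeros_like(g); w[35:140,228:298]=(g[35:140,228:298]>150)*255
c=max(cv2.findContours(w,0,1)[0],key=cv2.contourArea)
P=np.array([loc(u,v,.0374)[:2] for u,v in c[:,0]],np.float32); r=cv2.minAreaRect(P); print('panel tool',r)
hs=cv2.cvtColor(i,cv2.COLOR_BGR2HSV); b=cv2.inRange(hs,(5,70,60),(25,255,240)); b[:15]=0;b[152:]=0;b[:,:215]=0;b[:,340:]=0
c=max(cv2.findContours(b,0,1)[0],key=cv2.contourArea)
r=cv2.minAreaRect(np.array([loc(u,v,.0374)[:2] for u,v in c[:,0]],np.float32)); print('label tool',r)
# foot
for row in(174,176,178,182,186,190):
    print(row,''.join('%4d'%x for x in g[row,220:292:2]))
for col in(235,245,256,265,275): print(col,g[164:200,col])
zf=p[2]-.062+.007
for q in((227,174),(284,173),(256,185)): print(loc(*q,zf))
x=cv2.resize(i[155:335,200:320],None,fx=4,fy=3.3,interpolation=cv2.INTER_CUBIC); cv2.imwrite('pics/c4.png',x)
```

```text
panel tool ((96.44973754882812, 6.105165481567383), (55.185428619384766, 74.19912719726562), 89.98538970947266)
label tool ((96.11344909667969, 20.09139060974121), (102.81733703613281, 116.69273376464844), 89.74600982666016)
174  125 124 121  85  45  42  47  47  51  54  51  48  47  44  45  48  61 101  75  54  50  49  51  50  51  51  50  52  54  51  56 115 203 216 210 210
176  124 124 118  66  45  46  47  49  49  52  49  52  48  48  42  39  44  46  43  40  44  50  55  55  57  54  56  58  56  53  55  92 193 216 214 214
178  122 123 119  67  45  47  40  45  47  44  45  47  44  42  42  43  43  42  42  43  44  43  50  46  48  52  54  54  52  50  52 100 201 216 214 215
182  123 122 118  72  35  38  66 113 108  51  42  38  38  38  37  40  43  46  45  42  41  42  40  43  42  42 106 178 133  52  53  98 200 214 215 216
186  123 122 116  72  36  34  36  32  34  33  35  35  33  35  36  40  56  59  58  52  40  40  40  40  40  40  44  41  42  49  52 103 203 215 215 214
190  122 121 118  82  37  33  32  33  30  33  34  35  33  32  34  39  55  58  56  53  39  35  39  40  39  40  39  40  44  48  57  
[... 190 characters left out ...]
 138 127 124 120 100  66  46  46  49  50  43  49  54  49
  37  35  35  34  34  34  36  34  36  34  34  35  31  33  31  34  34  31]
256 [200 199 199 199 200 199 199 190 155 109  75  53  43  41  42  46  44  40
  45  51  56  58  58  58  58  57  56  58  63  66  53  41  32  33  31  34]
265 [199 200 200 199 199 200 199 184 139  82  49  52  55  52  52  54  55  49
  41  40  39  38  40  39  41  40  41  36  39  38  35  39  37  38  38  37]
275 [201 200 200 200 201 201 199 186 141  85  51  54  58  54  54  78 134 179
 171 116  61  42  42  40  42  44  40  39  43  42  41  41  41  41  42  39]
[ 31.53336754 -22.0960515   55.0340866 ]
[32.32117168 20.99559651 55.00713429]
[22.84605885 -0.15754024 55.01460398]
```

View pics/c4.png

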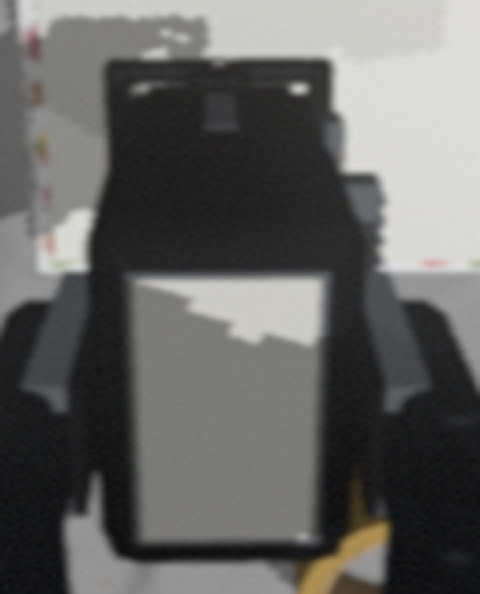

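```bash
python3 -m pendant '[[[32,2.5,0],[0,0,0],0],[[32,2.5,10],[0,0,0],0],[[32,2.6,20],[0,0,0],0],[[0,0,20],[0,0,0],0],[[0,0,15],[0,0,0],0],[[0,0,10],[0,0,0],0],[[0,0,0],[0,0,0],0],[[0,0,0],[0,0,0],0],[[0,0,0],[0,0,0],0]]'
cat > look.py <<'E'
from h import *
import pickle,sys
n=sys.argv[1]
p,Rm=tool(); m=optics.camera_model('wrist'); i=optics.get_image('wrist')[:,:,::-1].copy()
cv2.imwrite(f'pics/{n}.png',i); pickle.dump((p,Rm,m),open(n+'.pkl','wb')); print(p,np.degrees(np.arctan2(Rm[1,0],Rm[0,0])),Rm[2])
x=cv2.resize(i[90:240,170:340],None,fx=4,fy=4,interpolation=cv2.INTER_CUBIC); cv2.imwrite(f'pics/{n}c.png',x)
E
python3 look.py w4
```

```text
t: 5.75
tool_pos: [0.466, -0.0191, 0.1215]
tool_rot: [1.747, 2.609, 0.001]
contact_force: [0.1, 0.4, -1.3]
opening: 0.0333
grip_force: 63.4
[ 0.46600771 -0.01908398  0.12147528] 112.39379461566311 [-0.0010023   0.00146939 -0.99999842]
```

View pics/w4c.png

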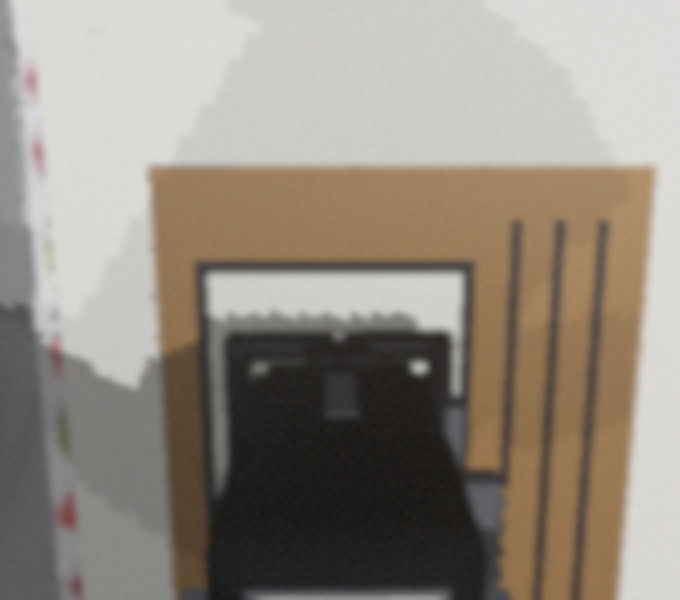

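The picture shows the panel's inner top edge at crop y≈270, between x≈207 and x≈464. The foot's front edge is at y≈334, between x≈227 and x≈449. Now the sub-pixel numbers.

Run:
```python
from h import *
import pickle
p,Rm,m=pickle.load(open('w4.pkl','rb')); g=cv2.imread('pics/w4.png').min(2).astype(float)
def loc(u,v,z): return 1000*Rm.T@(onz(m,u,v,z)-p)
for r in(162,165,175,182): print(r,g[r,214:232].astype(int),g[r,276:292].astype(int))
for c in(230,240,265,275): print(c,g[152:178,c].astype(int))
L=lambda u,v:print((u,v),loc(u,v,.0374)[:2])
for q in((221.75,158),(286,158),(254,157.5),(222,163),(285.8,163)):L(*q)
zf=p[2]-.055
for q in((226.75,173.2),(282.25,173.2),(254.5,173.2)): print(loc(*q,zf)[:2], loc(*q,zf-.003)[:2])
```

```text
162 [ 84  83  84  81  78  71  82 121 164 191 198 198 197 198 200 199 199 198] [203 202 202 201 202 201 204 201 193 160 105  71  77  84  87  87]
165 [ 80  81  81  83  75  68  76 117 162 189 197 197 198 197 197 198 198 198] [200 202 200 201 201 202 203 200 190 153 100  70  75  84  84  86]
175 [ 77  79  75  72  66  58  50  64  91 112 117 101  71  48  42  42  42  45] [ 43  42  39  39  40  47  89 132 146 118  78  66  75  81  82  83]
182 [ 54  53  56  54  55  51  49  57  80 103 112  98  69  47  39  38  35  43] [121  72  43  42  41  48  83 129 140 105  67  65  77  81  81  80]
230 [ 87  87  83  73  71 105 155 189 197 199 199 198 197 198 198 196 183 150
 125 114  99  66  45  42  44  47]
240 [ 88  88  84  72  74 105 157 188 199 200 200 198 198 198 196 191 165 137
 121 115  96  62  41  45  47  47]
265 [ 91  89  84  75  73 106 159 191 201 201 201 201 199 200 200 192 167 134
 121 110  82  52  40  44  51  45]
275 [ 90  90  85  75  74 107 158 191 202 203 203 202 202 200 201 201 201 196
 194 178 133  79  44  45  48  46]
(221.75, 158) [ 38.00863726 -29.23436897]
(286, 158) [37.99931736 25.37628192]
(254, 157.5) [38.4332694  -1.82908759]
(222, 163) [ 33.68778908 -29.19783193]
(285.8, 163) [33.67618999 25.3621865 ]
[ 32.20801142 -22.23858441] [ 31.43396086 -22.57013887]
[32.19544304 19.69140718] [31.42120281 19.99261117]
[32.2017287  -1.27847666] [31.42758333 -1.29372567]
```

Small correction of (+1.2, -0.6) mm, then I'll descend to just above the lid and make contact gently.

```bash
python3 -m pendant '[[[1.2,-0.6,8],[0,0,0],0],[[0,0,7],[0,0,0],0],[[0,0,3],[0,0,0],0],[[0,0,1],[0,0,0],0],[[0,0,0],[0,0,0],0],[[0,0,0],[0,0,0],0]]'
python3 look.py w5
python3 - <<'E'
from h import *
import pickle
p,Rm,m=pickle.load(open('w5.pkl','rb')); g=cv2.imread('pics/w5.png').min(2).astype(int)
for r in(165,170,180,188): print(r,g[r,212:234],g[r,276:294])
for c in(230,240,270,278): print(c,g[155:190,c])
E
```

```text
t: 6.3
tool_pos: [0.4642, -0.0177, 0.1012]
tool_rot: [1.746, 2.611, 0.0]
contact_force: [-0.4, -0.4, -1.5]
opening: 0.0326
grip_force: 63.6
[ 0.46417029 -0.01774877  0.10124558] 112.45420582477865 [ 1.42788767e-05  3.89345441e-05 -9.99999999e-01]
165 [ 84  81  82  82  78  71  63  71  92 109 116 116 115 117 116 115 116 117
 118 117 118 116] [119 121 120 121 120 120 119 119 121 120 120 120 117 105  84  69  67  77]
170 [ 81  81  81  80  79  70  66  92 141 181 193 195 193 194 194 196 194 194
 193 197 195 195] [198 198 199 197 198 198 198 199 200 199 200 198 191 160 109  72  67  77]
180 [ 78  75  77  77  78  71  64  70  98 124 130 122 112  96  69  45  35  37
  35  35  52  65] [ 62  45  41  39  42  48  87 144 185 196 195 195 182 148  97  64  68  76]
188 [ 54  54  54  53  52  48  44  43  59  89 109 117 114 100  74  48  33  34
  33  29  31  28] [ 28  28  37  40  40  51  74 121 161 182 191 185 164 116  75  62  69  75]
230 [ 87  87  86  85  85  83  84  76  68  69 118 171 192 196 195 193 184 150
  96  49  41  43  45  42  37  35  40  37  36  36  37  32  35  33  33]
240 [ 85  87  86  84  86  85  84  75  64  70 118 172 193 196 196 196 185 152
  95  51  42  47  44  38  42  54  42  36  31  28  30  31  30  31  31]
270 [ 87  88  89  85  89  87  84  77  68  71 120 175 196 198 198 194 182 132
  75  44  44  49  50  44  43  51  44  34  31  29  30  30  26  30  29]
278 [ 91  90  88  86  88  89  84  79  70  74 120 176 197 199 199 199 182 139
  80  47  37  42  41  38  40  41  40  38  40  37  36  36  33  37  37]
```

View pics/w5c.png

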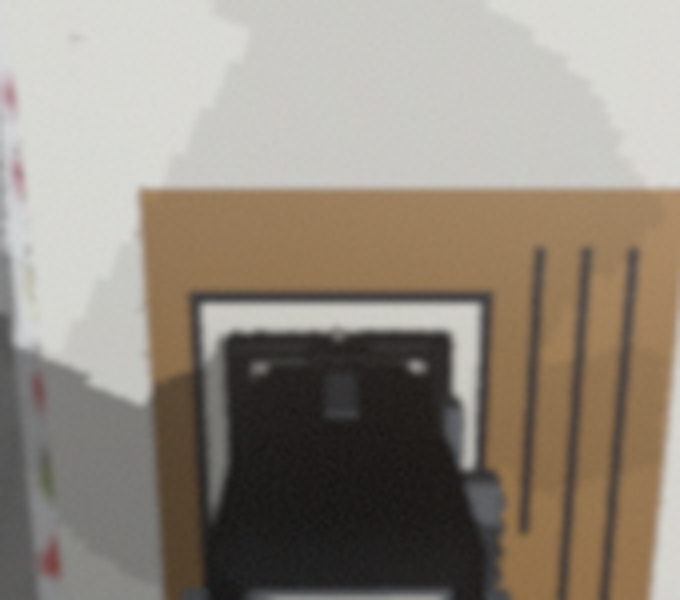

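The foot is square and centred: side gaps are 4.6 and 5.2 mm, front gap about 5.4 mm. After a small trim I'll press slowly.

```bash
python3 -m pendant '[[[0.4,0.3,0],[0,0,0],0],[[0,0,1],[0,0,0],0],[[0,0,1],[0,0,0],0],[[0,0,0.5],[0,0,0],0],[[0,0,0],[0,0,0],0]]'; python3 -m pendant '[[[0,0,2],[0,0,0],0],[[0,0,2],[0,0,0],0],[[0,0,2],[0,0,0],0],[[0,0,0],[0,0,0],0],[[0,0,0],[0,0,0],0]]'; python3 -m pendant '[[[0,0,2],[0,0,0],0],[[0,0,2],[0,0,0],0],[[0,0,1],[0,0,0],0],[[0,0,0],[0,0,0],0],[[0,0,0],[0,0,0],0]]'
```

```text
t: 6.77
tool_pos: [0.4646, -0.0173, 0.0994]
tool_rot: [1.746, 2.611, 0.0]
contact_force: [-1.6, 0.4, 1.7]
opening: 0.0333
grip_force: 64.0
t: 7.18
tool_pos: [0.4645, -0.0173, 0.0931]
tool_rot: [1.746, 2.611, 0.0]
contact_force: [-0.6, 0.8, 4.4]
opening: 0.0328
grip_force: 64.2
t: 7.6
tool_pos: [0.4645, -0.0173, 0.0883]
tool_rot: [1.746, 2.611, -0.0]
contact_force: [-2.7, -0.2, 5.9]
opening: 0.0333
grip_force: 64.6
```

```bash
python3 -m pendant '[[[0,0,1.5],[0,0,0],0],[[0,0,1.5],[0,0,0],0],[[0,0,0],[0,0,0],0],[[0,0,0],[0,0,0],0]]'; python3 -m pendant '[[[0,0,1],[0,0,0],0],[[0,0,0],[0,0,0],0],[[0,0,0],[0,0,0],0]]';  python3 -m pendant '[[[0,0,0.5],[0,0,0],0],[[0,0,0],[0,0,0],0],[[0,0,0],[0,0,0],0]]'
```

```text
t: 7.93
tool_pos: [0.4645, -0.0174, 0.0855]
tool_rot: [1.746, 2.611, -0.0]
contact_force: [-4.1, -0.1, 8.1]
opening: 0.0332
grip_force: 64.7
t: 8.18
tool_pos: [0.4645, -0.0174, 0.0846]
tool_rot: [1.746, 2.611, -0.0]
contact_force: [-3.2, -0.3, 8.3]
opening: 0.0331
grip_force: 64.8
t: 8.43
tool_pos: [0.4645, -0.0174, 0.0841]
tool_rot: [1.746, 2.611, -0.0]
contact_force: [-3.5, -0.3, 7.4]
opening: 0.0329
grip_force: 64.8
```

```bash
python3 -m pendant '[[[0,0,0.4],[0,0,0],0],[[0,0,0],[0,0,0],0],[[0,0,0],[0,0,0],0]]'; python3 -m pendant '[[[0,0,0.3],[0,0,0],0],[[0,0,0],[0,0,0],0],[[0,0,0],[0,0,0],0]]';  python3 look.py w6
```

```text
t: 8.68
tool_pos: [0.4645, -0.0174, 0.0841]
tool_rot: [1.746, 2.612, -0.001]
contact_force: [-4.4, -0.3, 9.2]
opening: 0.0327
grip_force: 65.0
t: 8.93
tool_pos: [0.4645, -0.0174, 0.0841]
tool_rot: [1.746, 2.612, -0.001]
contact_force: [-6.3, 0.2, 12.5]
opening: 0.0332
grip_force: 65.2
[ 0.46454379 -0.0174448   0.08409178] 112.46595273482251 [-3.18403903e-04 -2.99407687e-04 -9.99999904e-01]
```

View pics/w6c.png

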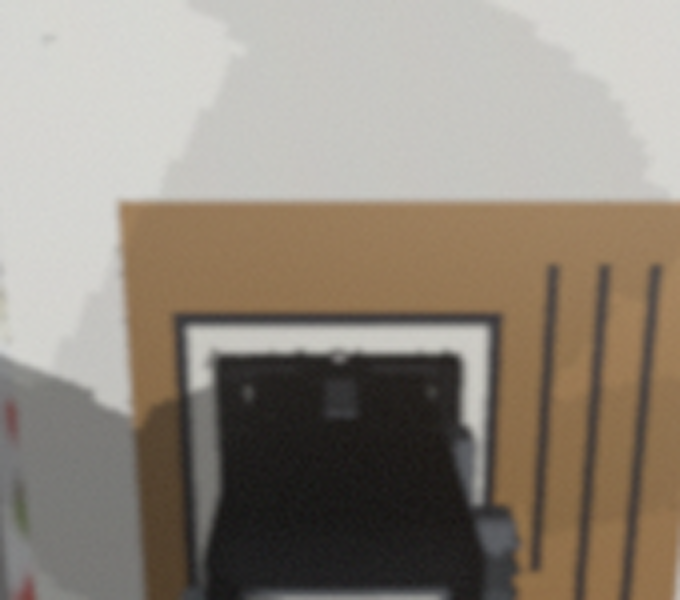

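The handle has reached its hard stop: z stays at 0.0841 while the force climbs. The foot is squarely inside the panel with the tab towards the ruled lines. I'll check the hold stays steady.

```bash
python3 -m pendant '[[[0,0,0],[0,0,0],0],[[0,0,0],[0,0,0],0],[[0,0,0],[0,0,0],0],[[0,0,0],[0,0,0],0],[[0,0,0],[0,0,0],0],[[0,0,0],[0,0,0],0],[[0,0,0],[0,0,0],0],[[0,0,0],[0,0,0],0],[[0,0,0],[0,0,0],0],[[0,0,0],[0,0,0],0]]'
```

```text
t: 9.82
tool_pos: [0.4645, -0.0174, 0.0841]
tool_rot: [1.746, 2.612, -0.001]
contact_force: [-4.5, 0.0, 12.1]
opening: 0.033
grip_force: 65.2
```

```bash
python3 -c "
from station import ctrl; print(ctrl.finish_job())"
```

```text
the job is handed in; nothing more can be done
None
```

The job is handed in: the larger stamp stands squarely inside the date panel, tab towards the ruled lines, with the handle held at its hard stop at about 12 N measured after about 10 s.

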